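# Clamp a filter canister with a slippery ball knob

## Task

Stand the yellow filter canister upright on the bed of the blue bench clamp, between the V stop and the flat jaw, and let go of it. Then turn the clamp's red ball knob clockwise until the jaw holds the canister snugly against the stop, pressing with about 20 N (at least 10 N), but never above 40 N, which would dent its thin wall; leave everything else where it is.

Things in the scene. Friction and masses are not known exactly. Their poses are not given: they have to be found in the camera images.
- filter: The canister to clamp: yellow metal cylinder with a dark grey band near its foot and a steel disc with a black dot on top, 54 mm in diameter, 75 mm tall, about 0.25 kg. It stands upright and loose on the table; origin at the centre of its underside, z up. Dents if squeezed by the jaw with more than 40 N.
- clamp: The blue bench clamp, bolted down, yaw varies. Base plate 120 mm (its x) by 280 mm (its y, -110 to +170 mm), 12 mm thick. Origin at table height under the loading place. Towards +y: moving jaw, its dark carriage, then a blue housing (74 x 60 mm, centred at y +137, top 48 mm above the table) carrying the red ball knob. Towards -y: the aluminium V stop.
- bed (a point): Where to set the centre of the canister's underside: top of the base plate, 12 mm above the table, clamp x 0, y +3 mm. There it clears the stop by 2.5 mm and the jaw by 5 mm or more. Grip the canister across the clamp's x, where the fingers have free room (none on its y sides). The jaw will push it along the bed into the V.
- stop_mid (a point): Mean axis, at bed height (12 mm above the table), of a canister seated in the aluminium V stop (block 60 mm wide, top 56 mm above the table, 120-degree V open towards the jaw): clamp x 0, y -5 mm. The stop is set by hand and really stands up to 5 mm either way along y from this; that is not measured, it must be felt.
- stem (a point): Foot of the knob's stem (50 mm up). Torque to turn the knob: 0.11 N m running free, plus 0.06 per 10 N of jaw force (0.23 at 20 N, 0.35 at 40 N); pushing the canister adds up to 0.03. When the hand stops, dry friction may take up to 0.11 either way, so compare with readings made alike while it ran free. Let go, the knob stays if the jaw force is 18 N or less; above, it runs back to about 18 N.
- jaw: Flat aluminium jaw face, 60 mm wide, 14.5 to 54.5 mm above the table. Origin: middle of the lower edge of the pressing face; fully open it is at clamp y +38 mm. It advances along the clamp's -y by 6 mm per rad of knob and starts up to 2.4 mm closed. Seating the canister takes about 1.4 to 3.5 rad; then the jaw's stiff spring (about 18 N/mm) adds roughly 10 N per 0.1 rad of knob.
- ball (a point): Centre of the red ball knob, a smooth lacquered ball 48 mm in diameter with a white dot, on a vertical steel stem; 86 mm above the table, clamp x 0, y +134 mm. It turns about the vertical and keeps its height; clockwise seen from above closes the jaw, 0 to 4.2 rad. Slippery (friction about 0.4): it turns with the fingers only if gripped level with its centre, firmly (25 to 40 N).
- spare: Bystander: white canister with a blue band, same size as the yellow one (54 mm by 75 mm); its place may be swapped with the yellow one's. Leave it.
- spray1: Bystander: yellow and blue spray can, 52 mm diameter, 170 mm tall, origin at its underside.
- spray2: Bystander: black and red spray can, 52 mm diameter, 170 mm tall, origin at its underside.
- spray3: Bystander: white and yellow spray can, 52 mm diameter, 150 mm tall, origin at its underside.
- grease: Bystander: red grease jar, 70 mm diameter, 70 mm tall, origin at its underside.
- cupwrench: Bystander: open aluminium cup (filter cap wrench), 76 mm diameter, 30 mm tall, origin at its underside.
- driver: Bystander: screwdriver lying on the table.
- strapwrench: Bystander: black filter strap wrench, a ring of about 92 mm with a 130 mm handle, 20 mm high, lying flat.

How it is judged (in metres and radians):
On the way, in this order (a step that is already met when the one before it is completed fails the run):
1. the yellow canister stands upright on the clamp's bed between stop and jaw, let go (x of filter in the frame of clamp between -0.012 and 0.012 m and y of filter in the frame of clamp between -0.015 and 0.015 m and z of filter in the frame of clamp between 0.008 and 0.016 m and angle between filter's own z axis and vertical below 0.08 rad and contact force between the fingers and filter below 0.3 N), for 0.2 s.
2. the jaw presses the canister with at least 10 N (contact force between jaw and filter above 10 N), for 0.2 s.
At the end, for the whole second after the job is handed in: The yellow canister stands upright (within 0.08 rad) on the bed of the clamp, its centre within 12 mm of the clamp's origin along x and 15 mm along y, at rest, held by the jaw alone with 10 to 40 N (x of filter in the frame of clamp between -0.012 and 0.012 m and y of filter in the frame of clamp between -0.015 and 0.015 m and z of filter in the frame of clamp between 0.008 and 0.016 m and angle between filter's own z axis and vertical below 0.08 rad and contact force between jaw and filter between 10 and 40 N and linear speed of filter below 0.01 m/s and linear speed of jaw below 0.005 m/s); the robot touches nothing.
It fails at once if the jaw presses the canister with more than 40 N (contact force between jaw and filter above 40 N).
It fails at once if a bystander is moved more than 20 mm (distance of any of spare, spray1, spray2, spray3, grease, cupwrench, driver, strapwrench from where it was at the start of the episode above 0.02 m).
It also fails if it takes over 67 s, if anything falls off the work surface, if the arm or the gripper's body presses on something with over 40 N, if the wrist force passes 120 N, or if a joint passes its speed limit or range.

## Robot

A 6-joint arm with a two-finger parallel gripper is mounted at the origin on the work surface. World frame = base frame: x ahead of the robot, y to its left, z up, the work surface at z = 0. Lengths are in mm, angles in rad, forces in N, time in s.
With the tool pointing down it reaches from about 300 to 875 mm from the base axis. Payload 6.4 kg.
Tool frame: the origin (TCP) lies between the finger pads; the fingertips stand 11 mm ahead of it and the grasp point (between the pads) lies 8 mm behind it; z points along the fingers, y is the line along which they close (so a half turn about z gives the same grasp; the last joint's range is limited). The gripper opens to 88 mm and grips with 3 to 60 N. Pads are 18 mm wide; open, the fingers measure 123 mm over their backs; the gripper's body (75 mm by 187 mm) begins 45 mm behind the grasp point.
Start: joints at [0.988, 0.181, 1.607, -0, 1.354, -0.206], TCP at [211.559, 534.681, 249.714] pointing down, gripper open.
Joint ranges: [-2.99, 2.99], [-0.89, 2.07], [0.3, 2.58], [-1.14, 4.28], [0, 2.63], [-3.12, 3.12]. Speed limits (rad/s): [2.57, 2.57, 3.01, 3.14, 3.14, 3.14].

## Interface

Orientations are given as a unit quaternion [x, y, z, w].
In Python, from plant import bot, optics, workorder gives the robot as it stands. The module is installed in compiled form; this text tells all that it offers.
- The arm moves only by the tool arm_command, never from a script. Its argument "series" is a list of rows, each a list of 3 entries, a list of its own where there are three numbers: the finger opening in m, from 0 to 0.0881, then the shift along the tool's x, y, z in m, then the turn about the tool's z in degrees. A call has 1 to 20 rows; each row is the pose to reach, as a shift and turn from the pose commanded when the call began, along the tool's axes at that moment; what a row does not reach only later rows make up. A row lasts 1/12 s, in which the tool goes at most 41.7 mm and 7.16 degrees, less where a joint would pass 70% of its speed; a pose out of reach is approached as far as the arm can. A call with a gripper value outside its range is refused whole. The fingers move at their own pace and stop on an object; "squeeze" is the grip in N (left out, the last holds). Time passes only in rows, so rows that repeat a pose let the fingers close. It gives the time, the measured TCP pose, the force, the opening and the grip force at its end, in the units of the state.
- bot.observe(): the state, without advancing time (a new reading comes with each control period).
- optics.snapshot(name): name is "side" or "top"; returns the picture (384x512x3 uint8, red, green, blue); there is no depth.
- optics.camera_model(name): a dict with "K" (3x3 intrinsics, pixels), "k1" (the pictures are not rectified: a ray, as slopes to the right and down, at radius r is drawn at 1 + k1 r^2 times it, then the intrinsics apply), "xyz" and "attitude" of the camera in the world. Camera axes: x right, y down, z forward; pixel columns grow to the right and rows downward; lengths in mm; the calibration is good to about 2 mm. A picture is of the moment at which its call begins. camera_model takes no time and is no camera call.
- workorder.sign_off(): hands the job in; it is judged then, once.
The state is a dict: "t": time; "q": joint angles; "qvel": joint speeds; "effort": joint torques, N m; "tool_pos": TCP position; "eef_rot": TCP orientation; "wrist_force": force on the tool from outside, world axes, zero at the start; "ft_torque": the same for the moment, N m; "finger_gap": finger opening in mm; "grasp_force": force on a finger pad.
Only numpy, scipy, OpenCV 4.12 (cv2) and the standard library are available. Lean on these libraries where they do the work, as an engineer would, in place of code of your own. Each camera call takes 0.05 s, during which the arm holds its last target. There are 200 camera calls.

## Working session

There is one attempt and no reset: what is moved stays moved. The work goes in short steps, Python scripts to look and compute and a tool call to move; the robot and the scene stay as the last step left them, time stands still between calls to the robot, and variables do not carry over. Pictures are saved under pics/ and viewed, at most 10 in all, crops included, and the job is handed in when it is done.

Besides the shell and the picture viewer there is one more tool, called by a JSON object that holds its "fn" and its "kwargs". arm_command: Moves the arm, as the interface text tells. Its arguments: {"type":"object","properties":{"series":{"type":"array","items":{"type":"array"}},"squeeze":{"type":"number"}},"required":["series"]}

```bash
mkdir -p pics
python3 - <<'E'
from plant import bot, optics
import cv2
for n in ("top","side"):
    cv2.imwrite(f"pics/{n}0.png",optics.snapshot(n)[:,:,::-1]); print(optics.camera_model(n))
print(bot.observe())
E
```

```text
{'K': array([[376.32792791,   0.        , 253.5144282 ],
       [  0.        , 376.32792791, 190.44205619],
       [  0.        ,   0.        ,   1.        ]]), 'k1': -0.008835121244422879, 'xyz': array([ 415.70869229,  -26.64935821, 1098.42139053]), 'attitude': array([ 0.71317005, -0.69686486,  0.05503446, -0.05233597])}
{'K': array([[391.68515465,   0.        , 255.26066645],
       [  0.        , 391.68515465, 188.33523831],
       [  0.        ,   0.        ,   1.        ]]), 'k1': -0.03497309904682365, 'xyz': array([ 125.11698609, -628.52717518,  838.9700844 ]), 'attitude': array([ 0.87458609, -0.2958776 ,  0.11336606, -0.36702011])}
{'t': 0.1, 'q': array([ 9.87708046e-01,  1.81450001e-01,  1.60788140e+00,  2.21583855e-06,
        1.35379148e+00, -2.06289749e-01]), 'qvel': array([ 0.00012482, -0.00265942, -0.00415957, -0.00084351, -0.00036344,
       -0.00077575]), 'effort': array([ 1.85508914e-03, -4.34825170e+01, -3.42690074e+01,  7.04021333e-02,
        3.41019791e-02, -2.44858495e-05]), 'tool_pos': array([211.2925076 , 534.28635125, 248.92249454]), 'eef_rot': array([ 1.87286906e-01,  9.82304957e-01, -7.05869296e-04, -2.95199473e-04]), 'wrist_force': array([-0.4547252 ,  0.17808233,  0.17470777]), 'ft_torque': array([-0.02167533,  0.05834821, -0.0484292 ]), 'grasp_force': 0.0, 'finger_gap': 88.14381790842887}
```

View pics/top0.png

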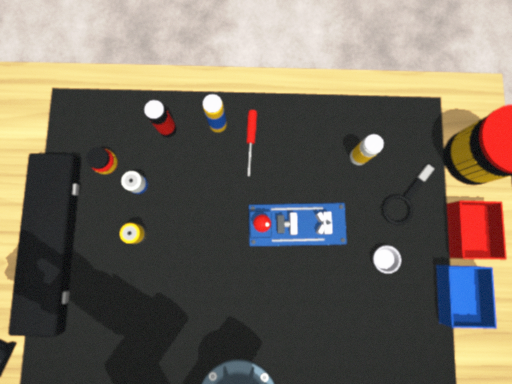

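View pics/side0.png

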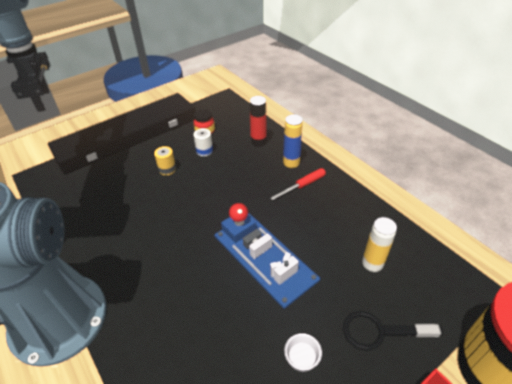

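The top view shows the yellow canister near (131,233), the clamp plate spanning about (249..346, 204..247) with the ball at (262,223) and V stop at (325,222). The spare is at (133,182). In the side view the canister is at (165,160) and the ball at (238,213).

```bash
cat > h.py <<'E'
import numpy as np, cv2
from scipy.spatial.transform import Rotation as R
from plant import bot, optics
def ray(n,px):
    c=optics.camera_model(n); D=np.array([c['k1'],0,0,0,0.])
    u=cv2.undistortPoints(np.array(px,float).reshape(-1,1,2),c['K'],D)[:,0]
    return np.array(c['xyz']), R.from_quat(c['attitude']).apply(np.c_[u,np.ones(len(u))])
def plane(n,px,z):
    o,d=ray(n,px); return o+d*((z-o[2])/d[:,2])[:,None]
def tri(pa,pb):
    (a,da),(b,db)=ray("top",[pa]),ray("side",[pb]); da,db=da[0],db[0]
    s=np.linalg.lstsq(np.c_[da,-db],b-a,rcond=None)[0]; p,q=a+s[0]*da,b+s[1]*db
    return (p+q)/2,np.linalg.norm(p-q)
def blobs(img,lo,hi,box,amin=15):
    m=cv2.inRange(cv2.cvtColor(img,cv2.COLOR_RGB2HSV),lo,hi)
    k=np.zeros_like(m);x0,y0,x1,y1=box;k[y0:y1,x0:x1]=m[y0:y1,x0:x1]
    n,_,s,c=cv2.connectedComponentsWithStats(k)
    return k,[(s[i,4],c[i].round(2),s[i,:4]) for i in range(1,n) if s[i,4]>=amin]
E
python3 - <<'E'
from h import *
t=cv2.imread("pics/top0.png")[:,:,::-1].copy(); s=cv2.imread("pics/side0.png")[:,:,::-1].copy()
k,b=blobs(t,(100,120,60),(125,255,255),(235,190,360,260)); 
pts=np.argwhere(k)[:,::-1].astype(np.float32)
c=cv2.boxPoints(cv2.minAreaRect(cv2.convexHull(pts.astype(int)).astype(np.float32)))
P=plane("top",c,12); print(c,P); 
for i in range(4): e=P[(i+1)%4]-P[i]; print(np.linalg.norm(e),np.degrees(np.arctan2(e[1],e[0])))
print("ctr",P.mean(0))
rt=[x for lo,hi in(((0,150,90),(6,255,255)),((172,150,90),(180,255,255))) for x in blobs(t,lo,hi,(245,205,280,240),3)[1]]
rs=[x for lo,hi in(((0,150,90),(6,255,255)),((172,150,90),(180,255,255))) for x in blobs(s,lo,hi,(220,195,255,230),3)[1]]
print(rt,rs)
print("ball top",plane("top",[rt[0][1]],86),"side",plane("side",[rs[0][1]],86))
yt=blobs(t,(18,100,80),(35,255,255),(110,215,150,250))[1]; ys=blobs(s,(15,100,80),(35,255,255),(145,140,185,180))[1]
print(yt,ys)
cv2.imwrite("pics/crop1.png",np.hstack([cv2.resize(t[195:255,240:355],None,fx=4,fy=4),cv2.resize(t[213:253,110:150],(240,240))])[:,:,::-1])
E
```

```text
[[247.47374 203.74013]
 [345.49368 201.69804]
 [346.38696 244.57527]
 [248.36703 246.61736]] [[ 542.67686653  -12.25279954   12.        ]
 [ 555.30642004 -297.50868317   12.        ]
 [ 431.64021532 -298.34376995   12.        ]
 [ 419.5644173   -17.89598182   12.        ]]
285.53533015621036 -87.46491522379536
123.66902425286017 -179.61310189270657
280.70765354904154 92.46557526211916
123.24171640560121 2.6244654076721443
ctr [ 487.2969798  -156.50030862   12.        ]
[(np.int32(159), array([261.1 , 222.72]), array([254, 216,  16,  15], dtype=int32)), (np.int32(26), array([263.  , 218.31]), array([254, 215,  17,  11], dtype=int32)), (np.int32(19), array([261.  , 228.74]), array([254, 224,  16,   8], dtype=int32))] [(np.int32(227), array([237.7 , 211.22]), array([229, 203,  19,  18], dtype=int32)), (np.int32(9), array([245.44, 215.56]), array([243, 212,   5,   8], dtype=int32)), (np.int32(9), array([232.22, 217.78]), array([230, 216,   5,   5], dtype=int32))]
ball top [[483.58464272 -51.12124227  86.        ]] side [[482.94112406 -53.43153923  86.        ]]
[(np.int32(309), array([132.26, 233.14]), array([119, 222,  26,  22], dtype=int32))] [(np.int32(340), array([164.24, 158.14]), array([153, 145,  22,  25], dtype=int32)), (np.int32(31), array([167.23, 173.65]), array([160, 171,  15,   5], dtype=int32))]
```

View pics/crop1.png

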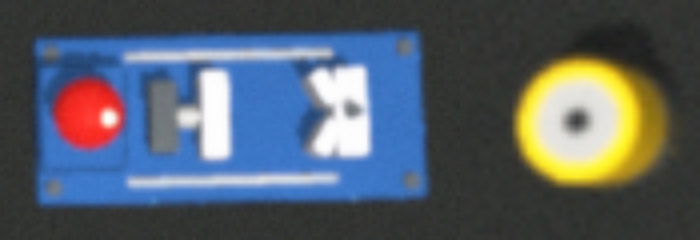

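```bash
cat >> h.py <<'E'
def go(tcp,ydeg):
    """shift in tool axes (m) and turn (deg) to bring TCP to tcp with tool y at ydeg (mod 180)"""
    s=bot.observe(); r=R.from_quat(s['eef_rot']); ty=r.apply([0,1,0]); a=np.degrees(np.arctan2(ty[1],ty[0]))
    turn=-((ydeg-a+90)%180-90)
    print("t",round(s['t'],2),"pos",s['tool_pos'].round(1),"ty",a.round(2),"tz",r.apply([0,0,1]).round(4),"q6",s['q'][5].round(2))
    print("shift",(r.inv().apply(np.array(tcp)-s['tool_pos'])/1000).round(4),"turn",round(turn,2))
E
python3 - <<'E'
from h import *
t=cv2.imread("pics/top0.png")[:,:,::-1].copy(); s=cv2.imread("pics/side0.png")[:,:,::-1].copy()
def red(i,box):
    h=cv2.cvtColor(i,cv2.COLOR_RGB2HSV); m=(((h[...,0]<8)|(h[...,0]>170))&(h[...,1]>120)&(h[...,2]>70)).astype(np.uint8)
    k=np.zeros_like(m);x0,y0,x1,y1=box;k[y0:y1,x0:x1]=m[y0:y1,x0:x1]
    return cv2.minEnclosingCircle(np.argwhere(k)[:,::-1].astype(np.float32))
bt,bs=red(t,(245,205,280,240)),red(s,(222,197,252,226)); print(bt,bs)
b=tri(bt[0],bs[0]); print("ball",b,plane("top",[bt[0]],86),plane("side",[bs[0]],86))
print("filter top dot",plane("top",[(128.9,232.7)],75))
# steel disc in side
h=cv2.cvtColor(t,cv2.COLOR_RGB2HSV); m=((h[...,1]<60)&(h[...,2]>110)).astype(np.uint8); z=np.zeros_like(m); z[218:250,115:150]=m[218:250,115:150]
c=cv2.minEnclosingCircle(np.argwhere(z)[:,::-1].astype(np.float32)); print(c,plane("top",[c[0]],75))
h=cv2.cvtColor(s,cv2.COLOR_RGB2HSV); m=((h[...,1]<60)&(h[...,2]>110)).astype(np.uint8); z=np.zeros_like(m); z[140:175,150:180]=m[140:175,150:180]
p=np.argwhere(z)[:,::-1].astype(np.float32); c=p.min(0)/2+p.max(0)/2; print(len(p),c,plane("side",[c],75))
E
```

```text
((261.7272644042969, 222.72727966308594), 8.57933235168457) ((237.73196411132812, 211.38143920898438), 9.865734100341797)
ball (array([483.57935532, -52.78007319,  84.40320657]), np.float64(0.2956188582170099)) [[483.60394749 -52.80679094  86.        ]] [[482.68510301 -53.93891543  86.        ]]
filter top dot [[449.06218526 305.30285397  75.        ]]
((129.0625, 232.8125), 6.5700364112854) [[448.77052013 304.84196269  75.        ]]
57 [163. 151.] [[449.08484065 301.0009426   75.        ]]
```

```bash
python3 -c "
from h import *
go([449,304,170],2.2)"
```

```text
t 0.1 pos [211.3 534.3 248.9] ty 68.41 tz [-8.0e-04 -1.3e-03 -1.0e+00] q6 -0.21
shift [-0.3058 -0.1265  0.079 ] turn 66.21
```

{"fn": "arm_command", "kwargs": {"series": [[0.088,[-0.3058,-0.1265,0],66.2],[0.088,[-0.3058,-0.1265,0],66.2],[0.088,[-0.3058,-0.1265,0],66.2],[0.088,[-0.3058,-0.1265,0],66.2],[0.088,[-0.3058,-0.1265,0],66.2],[0.088,[-0.3058,-0.1265,0],66.2],[0.088,[-0.3058,-0.1265,0],66.2],[0.088,[-0.3058,-0.1265,0],66.2],[0.088,[-0.3058,-0.1265,0.05],66.2],[0.088,[-0.3058,-0.1265,0.079],66.2],[0.088,[-0.3058,-0.1265,0.079],66.2],[0.088,[-0.3058,-0.1265,0.079],66.2],[0.088,[-0.3058,-0.1265,0.079],66.2],[0.088,[-0.3058,-0.1265,0.079],66.2]], "squeeze": 15}}

```text
t: 1.27
tool_pos: [450.5, 305.6, 173.3]
eef_rot: [0.693, 0.721, 0.002, 0.001]
wrist_force: [0.1, 0.1, 0.9]
finger_gap: 88.2
grasp_force: 0.0
```

```bash
python3 -c "
from h import *
s=optics.snapshot('side');cv2.imwrite('pics/s2.png',cv2.resize(s[90:210,90:250],None,fx=4,fy=4)[:,:,::-1])
go([449,304,42],2.2)"
```

```text
t 1.32 pos [450.5 305.7 173.3] ty 2.32 tz [ 0.004   0.0016 -1.    ] q6 0.34
shift [-0.0018 -0.0021  0.1313] turn 0.12
```

View pics/s2.png

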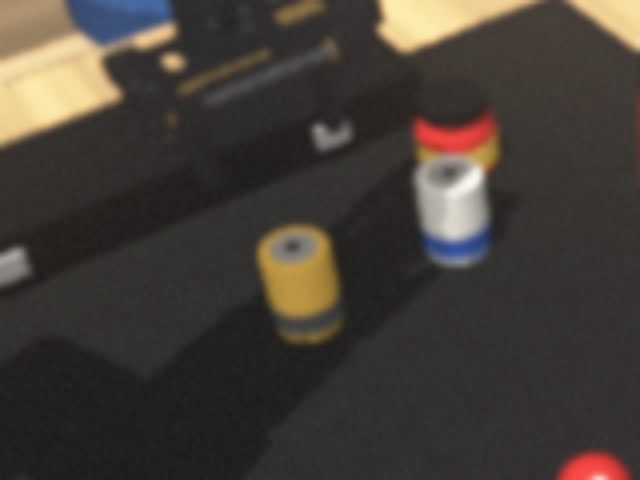

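The crop shows the canister standing free at about (300,285) in the crop, with the gripper above and behind it. I'll descend and grip.

{"fn": "arm_command", "kwargs": {"series": [[0.088,[-0.0018,-0.002,0.04],0],[0.088,[-0.0018,-0.002,0.08],0],[0.088,[-0.0018,-0.002,0.11],0],[0.088,[-0.0018,-0.002,0.131],0],[0.088,[-0.0018,-0.002,0.131],0],[0.088,[-0.0018,-0.002,0.131],0],[0.04,[-0.0018,-0.002,0.131],0],[0.04,[-0.0018,-0.002,0.131],0],[0.04,[-0.0018,-0.002,0.131],0],[0.04,[-0.0018,-0.002,0.131],0],[0.04,[-0.0018,-0.002,0.131],0],[0.04,[-0.0018,-0.002,0.131],0]], "squeeze": 15}}

```text
t: 2.32
tool_pos: [448.0, 302.9, 40.5]
eef_rot: [0.693, 0.721, 0.001, 0.0]
wrist_force: [-0.7, 0.6, 4.4]
finger_gap: 53.3
grasp_force: 15.0
```

```bash
python3 -c "
from h import *
a=np.radians(92.2); o=np.array([488.5,-186.6,0])
go(o+3.5*np.array([np.cos(a),np.sin(a),0])+[0,0,220],2.2); print(bot.observe()['grasp_force'],bot.observe()['finger_gap'],bot.observe()['wrist_force'])"
```

```text
t 2.32 pos [448.  302.9  40.5] ty 2.21 tz [ 1.5e-03  5.0e-04 -1.0e+00] q6 0.34
shift [-0.4871  0.0218 -0.1797] turn 0.01
15.000332314521074 53.30237402849258 [-0.67353185  0.55548426  4.35333949]
```

{"fn": "arm_command", "kwargs": {"series": [[0.04,[0,0,-0.03],0],[0.04,[0,0,-0.07],0],[0.04,[0,0,-0.11],0],[0.04,[0,0,-0.15],0],[0.04,[-0.03,0.001,-0.175],0],[0.04,[-0.07,0.003,-0.18],0],[0.04,[-0.11,0.005,-0.18],0],[0.04,[-0.15,0.007,-0.18],0],[0.04,[-0.19,0.009,-0.18],0],[0.04,[-0.23,0.01,-0.18],0],[0.04,[-0.27,0.012,-0.18],0],[0.04,[-0.31,0.014,-0.18],0],[0.04,[-0.35,0.016,-0.18],0],[0.04,[-0.39,0.018,-0.18],0],[0.04,[-0.43,0.02,-0.18],0],[0.04,[-0.465,0.021,-0.18],0],[0.04,[-0.487,0.022,-0.18],0],[0.04,[-0.487,0.022,-0.18],0],[0.04,[-0.487,0.022,-0.18],0],[0.04,[-0.487,0.022,-0.18],0]], "squeeze": 20}}

```text
t: 3.98
tool_pos: [487.7, -182.3, 219.1]
eef_rot: [0.693, 0.721, 0.0, -0.001]
wrist_force: [-0.9, 0.1, -2.3]
finger_gap: 53.6
grasp_force: 20.0
```

```bash
python3 -c "
from h import *
a=np.radians(92.2); o=np.array([488.5,-186.6,0])
go(o+3.5*np.array([np.cos(a),np.sin(a),0])+[0,0,75],2.2)"
```

```text
t 3.98 pos [ 487.7 -182.3  219.1] ty 2.2 tz [-0.0013  0.0013 -1.    ] q6 -0.62
shift [-0.001   0.0009  0.1441] turn -0.0
```

{"fn": "arm_command", "kwargs": {"series": [[0.04,[-0.001,0.0007,0.04],0],[0.04,[-0.001,0.0007,0.08],0],[0.04,[-0.001,0.0007,0.105],0],[0.04,[-0.001,0.0007,0.114],0],[0.04,[-0.001,0.0007,0.114],0],[0.04,[-0.001,0.0007,0.114],0],[0.04,[-0.001,0.0007,0.114],0]]}}

```text
t: 4.57
tool_pos: [490.4, -184.4, 107.8]
eef_rot: [0.693, 0.721, 0.0, 0.002]
wrist_force: [0.4, -0.3, -1.8]
finger_gap: 53.6
grasp_force: 20.0
```

```bash
python3 -c "
from h import *
s=optics.snapshot('side');cv2.imwrite('pics/s3.png',cv2.resize(s[160:310,200:330],None,fx=4,fy=4)[:,:,::-1])
a=np.radians(92.2); o=np.array([488.5,-186.6,0])
go(o+3.5*np.array([np.cos(a),np.sin(a),0])+[0,0,53.0],2.2)"
```

```text
t 4.62 pos [ 490.5 -184.7  108. ] ty 2.25 tz [ 0.0035 -0.0023 -1.    ] q6 -0.63
shift [ 0.0018 -0.0023  0.055 ] turn 0.05
```

View pics/s3.png

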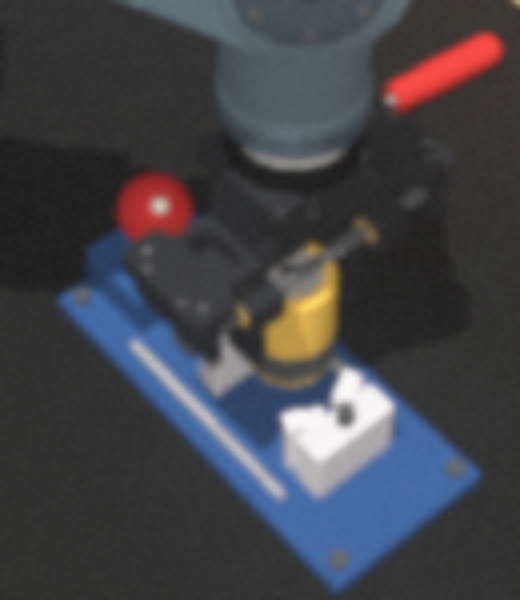

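The crop shows the canister at (295,330) hanging above the gap between the jaw (225,370) and the V stop (340,430). Let it settle, then check again.

{"fn": "arm_command", "kwargs": {"series": [[0.04,[0,0,0.006],0],[0.04,[0,0,0.006],0],[0.04,[0,0,0.006],0],[0.04,[0,0,0.006],0],[0.04,[0,0,0.006],0],[0.04,[0,0,0.006],0],[0.04,[0,0,0.006],0],[0.04,[0,0,0.006],0]]}}

```text
t: 5.28
tool_pos: [489.0, -184.1, 99.7]
eef_rot: [0.693, 0.721, 0.0, 0.0]
wrist_force: [-0.2, -0.1, -2.0]
finger_gap: 53.6
grasp_force: 20.0
```

```bash
python3 -c "
from h import *
a=np.radians(92.2); o=np.array([488.5,-186.6,0])
go(o+3.5*np.array([np.cos(a),np.sin(a),0])+[0,0,53.0],2.2); print(bot.observe()['qvel'].round(3))"
```

```text
t 5.28 pos [ 489.  -184.1   99.7] ty 2.21 tz [ 0. -0. -1.] q6 -0.63
shift [ 0.0011 -0.0005  0.0467] turn 0.01
[ 0.     0.001 -0.001  0.001 -0.002 -0.   ]
```

{"fn": "arm_command", "kwargs": {"series": [[0.04,[0.001,-0.0005,0],0],[0.04,[0.001,-0.0005,0.006],0],[0.04,[0.001,-0.0005,0.012],0],[0.04,[0.001,-0.0005,0.018],0],[0.04,[0.001,-0.0005,0.024],0],[0.04,[0.001,-0.0005,0.03],0],[0.04,[0.001,-0.0005,0.035],0],[0.04,[0.001,-0.0005,0.039],0],[0.04,[0.001,-0.0005,0.042],0],[0.04,[0.001,-0.0005,0.0445],0],[0.04,[0.001,-0.0005,0.0455],0],[0.04,[0.001,-0.0005,0.046],0],[0.04,[0.001,-0.0005,0.046],0],[0.04,[0.001,-0.0005,0.046],0],[0.04,[0.001,-0.0005,0.046],0]]}}

```text
t: 6.53
tool_pos: [488.6, -183.2, 54.0]
eef_rot: [0.693, 0.721, 0.0, 0.0]
wrist_force: [-0.3, 0.1, -3.1]
finger_gap: 53.7
grasp_force: 20.0
```

{"fn": "arm_command", "kwargs": {"series": [[0.04,[0,0,0.0005],0],[0.04,[0,0,0.001],0],[0.04,[0,0,0.0015],0],[0.04,[0,0,0.0015],0],[0.04,[0,0,0.0015],0],[0.04,[0,0,0.0015],0]]}}

```text
t: 7.03
tool_pos: [488.5, -183.2, 52.5]
eef_rot: [0.693, 0.721, -0.0, 0.0]
wrist_force: [-2.6, 0.1, 3.8]
finger_gap: 53.2
grasp_force: 20.0
```

{"fn": "arm_command", "kwargs": {"series": [[0.057,[0,0,0],0],[0.06,[0,0,0],0],[0.065,[0,0,0],0],[0.075,[0,0,0],0],[0.075,[0,0,0],0],[0.075,[0,0,-0.005],0],[0.075,[0,0,-0.03],0],[0.075,[0,0,-0.07],0],[0.075,[0,0,-0.11],0],[0.075,[0,0,-0.147],0],[0.075,[0,0,-0.147],0],[0.075,[0,0,-0.147],0]]}}

```text
t: 8.03
tool_pos: [489.9, -184.1, 202.4]
eef_rot: [0.693, 0.721, 0.001, 0.003]
wrist_force: [-1.0, 0.7, -0.1]
finger_gap: 74.9
grasp_force: 0.0
```

```bash
python3 -c "
from h import *
s=optics.snapshot('side');cv2.imwrite('pics/s4.png',cv2.resize(s[160:310,200:330],None,fx=4,fy=4)[:,:,::-1])
go([483.3,-53,160],92.2); print(bot.observe()['q'].round(2))"
```

```text
t 8.08 pos [ 488.7 -183.3  200.1] ty 2.21 tz [ 0.0017 -0.0012 -1.    ] q6 -0.63
shift [ 0.1305 -0.0004  0.04  ] turn -89.99
[-0.59  0.11  1.79 -0.    1.24 -0.63]
```

View pics/s4.png

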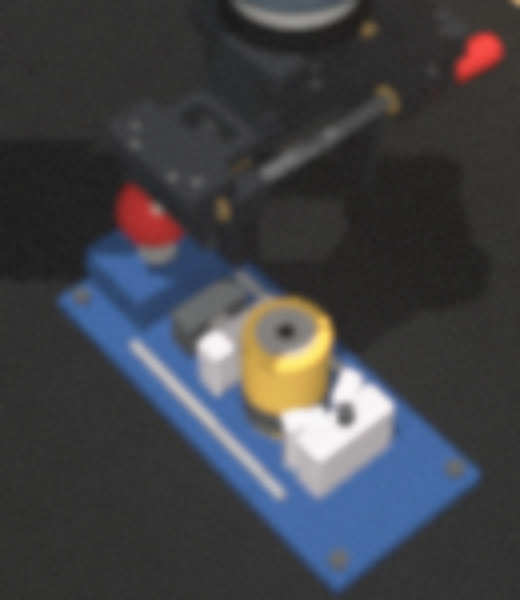

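The canister stands upright on the bed at (287,365) in the crop, free of the jaw (215,360) and the stop (340,430). Now to the knob, pre-wound counter-clockwise.

{"fn": "arm_command", "kwargs": {"series": [[0.088,[0.04,0,0.0],-7],[0.088,[0.08,0,0.0],-14],[0.088,[0.11,0,0.02],-21],[0.088,[0.1305,0,0.04],-28],[0.088,[0.1305,0,0.04],-35],[0.088,[0.1305,0,0.04],-42],[0.088,[0.1305,0,0.04],-49],[0.088,[0.1305,0,0.04],-56],[0.088,[0.1305,0,0.04],-63],[0.088,[0.1305,0,0.04],-70],[0.088,[0.1305,0,0.04],-77],[0.088,[0.1305,0,0.04],-84],[0.088,[0.1305,0,0.04],-91],[0.088,[0.1305,0,0.04],-98],[0.088,[0.1305,0,0.04],-105],[0.088,[0.1305,0,0.04],-112],[0.088,[0.1305,0,0.04],-119],[0.088,[0.1305,0,0.04],-126],[0.088,[0.1305,0,0.04],-130],[0.088,[0.1305,0,0.04],-130]], "squeeze": 35}}

```text
t: 9.75
tool_pos: [482.0, -52.2, 157.2]
eef_rot: [-0.361, 0.932, 0.001, -0.001]
wrist_force: [0.1, -0.5, 0.3]
finger_gap: 88.0
grasp_force: 0.0
```

```bash
python3 -c "
from h import *
go([483.3,-53,78],132.2); print(bot.observe()['q'].round(2),bot.observe()['ft_torque'])"
```

```text
t 9.75 pos [482.  -52.2 157.2] ty 132.35 tz [-0.0037  0.0013 -1.    ] q6 -2.66
shift [-0.0006 -0.0017  0.0792] turn 0.15
[-0.35  0.09  1.91 -0.    1.14 -2.66] [0.08021382 0.05656799 0.00915409]
```

{"fn": "arm_command", "kwargs": {"series": [[0.088,[-0.0003,-0.001,0.03],0],[0.088,[-0.0003,-0.001,0.06],0],[0.088,[-0.0003,-0.001,0.079],0],[0.088,[-0.0003,-0.001,0.079],0],[0.088,[-0.0003,-0.001,0.079],0],[0.088,[-0.0003,-0.001,0.079],0],[0.088,[-0.0003,-0.001,0.079],0],[0.088,[-0.0003,-0.001,0.079],0],[0.088,[-0.0003,-0.001,0.079],0]]}}

```text
t: 10.5
tool_pos: [485.0, -53.5, 81.4]
eef_rot: [-0.36, 0.933, -0.001, 0.001]
wrist_force: [-0.2, 0.3, -0.3]
finger_gap: 88.0
grasp_force: 0.0
```

```bash
python3 -c "
from h import *
go([483.3,-53,78],132.2); print(bot.observe()['wrist_force'],bot.observe()['ft_torque'])"
```

```text
t 10.5 pos [485.  -53.5  81.4] ty 132.2 tz [ 2.e-03 -7.e-04 -1.e+00] q6 -2.66
shift [0.001  0.0016 0.0034] turn 0.0
[-0.23136455  0.26558787 -0.26968838] [ 0.05921244  0.04029277 -0.03710481]
```

{"fn": "arm_command", "kwargs": {"series": [[0.088,[0.0005,0.001,0.0025],0],[0.088,[0.0005,0.001,0.0025],0],[0.088,[0.0005,0.001,0.0025],0],[0.088,[0.0005,0.001,0.0025],0],[0.04,[0.0005,0.001,0.0025],0],[0.04,[0.0005,0.001,0.0025],0],[0.04,[0.0005,0.001,0.0025],0],[0.04,[0.0005,0.001,0.0025],0],[0.04,[0.0005,0.001,0.0025],0],[0.04,[0.0005,0.001,0.0025],0],[0.04,[0.0005,0.001,0.0025],0]], "squeeze": 5}}

```text
t: 11.42
tool_pos: [483.4, -53.0, 77.8]
eef_rot: [-0.36, 0.933, -0.0, 0.0]
wrist_force: [0.1, -0.7, -0.7]
finger_gap: 46.6
grasp_force: 5.0
```

```bash
cat >> h.py <<'E'
def st():
    s=bot.observe(); r=R.from_quat(s['eef_rot']); ty=r.apply([0,1,0])
    print("t",round(s['t'],2),"pos",s['tool_pos'].round(2),"q6",s['q'][5].round(3),"ty",np.degrees(np.arctan2(ty[1],ty[0])).round(2),"Ftool",r.inv().apply(s['wrist_force']).round(2),"Mw",s['ft_torque'].round(3),"e6",s['effort'][5].round(3),"gap",s['finger_gap'].round(2),"grip",s['grasp_force'].round(1))
E
python3 -c "
from h import *
st()"
```

```text
Traceback (most recent call last):
  File "h.py", line 27, in st
    print("t",round(s['t'],2),"pos",s['tool_pos'].round(2),"q6",s['q'][5].round(3),"ty",np.degrees(np.arctan2(ty[1],ty[0])).round(2),"Ftool",r.inv().apply(s['wrist_force']).round(2),"Mw",s['ft_torque'].round(3),"e6",s['effort'][5].round(3),"gap",s['finger_gap'].round(2),"grip",s['grasp_force'].round(1))
                                                                                                                                                                                                                                                      ^^^^^^^^^^^^^^^^^^^^^
AttributeError: 'float' object has no attribute 'round'
```

{"fn": "arm_command", "kwargs": {"series": [[0.04,[0,0,0],0],[0.04,[0,0,0],0],[0.04,[0,0,0],0],[0.04,[0,0,0],0],[0.04,[0,0,0],0]], "squeeze": 35}}

```text
t: 11.83
tool_pos: [483.4, -53.0, 77.8]
eef_rot: [-0.36, 0.933, -0.0, 0.0]
wrist_force: [0.2, -2.0, -1.5]
finger_gap: 45.3
grasp_force: 34.9
```

```bash
sed -i "s/s\['finger_gap'\].round(2)/round(s['finger_gap'],2)/;s/s\['grasp_force'\].round(1)/round(s['grasp_force'],1)/" h.py
python3 -c "
from h import *
st()"
```

```text
t 11.83 pos [483.35 -52.98  77.75] q6 -2.661 ty 132.21 Ftool [ 1.23 -1.6   1.49] Mw [-0.148 -0.137  0.01 ] e6 0.001 gap 45.31 grip 34.9
```

{"fn": "arm_command", "kwargs": {"series": [[0.04,[0,0,0],5],[0.04,[0,0,0],10],[0.04,[0,0,0],15],[0.04,[0,0,0],20],[0.04,[0,0,0],25],[0.04,[0,0,0],30],[0.04,[0,0,0],30],[0.04,[0,0,0],30],[0.04,[0,0,0],30]]}}

```text
t: 12.58
tool_pos: [483.6, -53.4, 77.8]
eef_rot: [-0.108, 0.994, -0.0, 0.0]
wrist_force: [3.1, -4.5, -3.3]
finger_gap: 45.9
grasp_force: 35.0
```

```bash
python3 -c "
from h import *
st()"
```

```text
t 12.58 pos [483.58 -53.37  77.78] q6 -2.14 ty 102.37 Ftool [-2.03 -5.08  3.28] Mw [-0.665 -0.366 -0.091] e6 -0.088 gap 45.91 grip 35.0
```

{"fn": "arm_command", "kwargs": {"series": [[0.04,[-0.0003,-0.0005,0],3],[0.04,[-0.0003,-0.0006,0],6],[0.04,[-0.0003,-0.0006,0],9],[0.04,[-0.0003,-0.0006,0],12],[0.04,[-0.0003,-0.0006,0],15],[0.04,[-0.0003,-0.0006,0],18],[0.04,[-0.0003,-0.0006,0],21],[0.04,[-0.0003,-0.0006,0],24]]}}

```text
t: 13.25
tool_pos: [483.6, -53.8, 77.8]
eef_rot: [0.102, 0.995, -0.0, -0.0]
wrist_force: [0.8, -5.0, -3.2]
finger_gap: 45.5
grasp_force: 34.9
```

```bash
python3 -c "
from h import *
st()"
```

```text
t 13.25 pos [483.63 -53.76  77.76] q6 -1.72 ty 78.26 Ftool [-1.78 -4.69  3.18] Mw [-0.658 -0.142  0.062] e6 -0.703 gap 45.51 grip 34.9
```

{"fn": "arm_command", "kwargs": {"series": [[0.04,[0,0,0],3],[0.04,[0,0,0],6],[0.04,[0,0,0],9],[0.04,[0,0,0],12]]}}

```text
t: 13.58
tool_pos: [483.6, -53.9, 77.8]
eef_rot: [0.206, 0.979, -0.001, -0.0]
wrist_force: [0.5, -6.0, -1.7]
finger_gap: 45.7
grasp_force: 34.9
```

```bash
python3 -c "
from h import *
st()
s=optics.snapshot('side');cv2.imwrite('pics/s5.png',cv2.resize(s[160:310,200:330],None,fx=4,fy=4)[:,:,::-1])"
```

```text
t 13.58 pos [483.56 -53.95  77.76] q6 -1.511 ty 66.26 Ftool [-2.9  -5.3   1.73] Mw [-0.758 -0.085  0.161] e6 -0.703 gap 45.72 grip 34.9
```

View pics/s5.png

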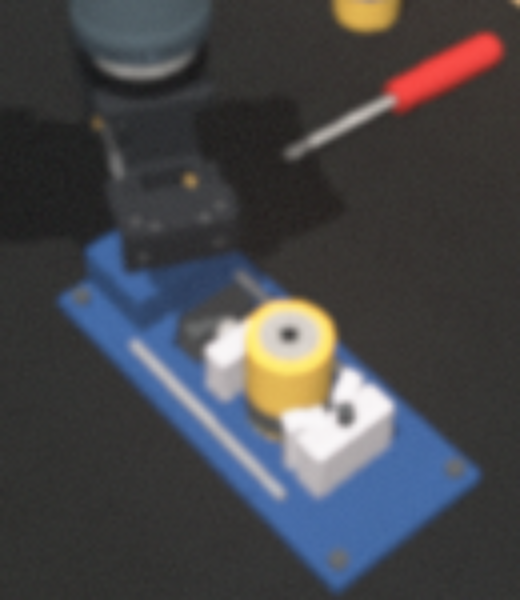

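The jaw (about (230,360) in the crop) has come up close to the canister (290,355), and the knob is turning with the hand. I continue at the same speed, reading torque after each few degrees.

{"fn": "arm_command", "kwargs": {"series": [[0.04,[-0.0002,-0.0005,0],3],[0.04,[-0.0004,-0.0009,0],6],[0.04,[-0.0004,-0.0009,0],9]]}}

```text
t: 13.88
tool_pos: [483.5, -54.2, 77.7]
eef_rot: [0.282, 0.959, 0.0, -0.0]
wrist_force: [0.6, -1.2, -0.4]
finger_gap: 45.7
grasp_force: 34.9
```

```bash
python3 -c "
from h import *
st()"
```

```text
t 13.88 pos [483.49 -54.16  77.72] q6 -1.356 ty 57.25 Ftool [-1.2  -0.68  0.42] Mw [-0.203 -0.042  0.093] e6 -0.725 gap 45.69 grip 34.9
```

{"fn": "arm_command", "kwargs": {"series": [[0.04,[0,0,0],3],[0.04,[0,0,0],6]]}}

```text
t: 14.05
tool_pos: [483.4, -54.3, 77.7]
eef_rot: [0.332, 0.943, -0.0, -0.0]
wrist_force: [0.6, -0.7, -0.7]
finger_gap: 45.3
grasp_force: 34.9
```

```bash
python3 -c "
from h import *
st()"
```

```text
t 14.05 pos [483.42 -54.25  77.72] q6 -1.251 ty 51.26 Ftool [-0.88 -0.2   0.74] Mw [-0.332 -0.067  0.056] e6 -0.706 gap 45.33 grip 34.9
```

{"fn": "arm_command", "kwargs": {"series": [[0.04,[0,0,0],3]]}}

```text
t: 14.13
tool_pos: [483.4, -54.3, 77.7]
eef_rot: [0.356, 0.934, -0.0, -0.0]
wrist_force: [-0.1, -2.7, -0.3]
finger_gap: 45.4
grasp_force: 34.9
```

```bash
python3 -c "
from h import *
st()"
```

```text
t 14.13 pos [483.41 -54.3   77.74] q6 -1.199 ty 48.26 Ftool [-1.72 -2.08  0.29] Mw [-0.328 -0.049  0.189] e6 -0.706 gap 45.41 grip 34.9
```

{"fn": "arm_command", "kwargs": {"series": [[0.04,[0,0,0],3]]}}

```text
t: 14.22
tool_pos: [483.4, -54.3, 77.7]
eef_rot: [0.381, 0.925, -0.0, -0.0]
wrist_force: [0.6, -2.5, -0.7]
finger_gap: 45.4
grasp_force: 34.9
```

```bash
python3 -c "
from h import *
st()"
```

```text
t 14.22 pos [483.37 -54.29  77.73] q6 -1.146 ty 45.26 Ftool [-2.2  -1.41  0.67] Mw [-0.407 -0.009  0.087] e6 -0.706 gap 45.42 grip 34.9
```

{"fn": "arm_command", "kwargs": {"series": [[0.04,[0,0,0],3]]}}

```text
t: 14.3
tool_pos: [483.4, -54.4, 77.7]
eef_rot: [0.405, 0.914, -0.0, -0.0]
wrist_force: [-0.1, -3.0, -0.3]
finger_gap: 45.8
grasp_force: 34.9
```

```bash
python3 -c "
from h import *
st()"
```

```text
t 14.3 pos [483.37 -54.36  77.74] q6 -1.094 ty 42.26 Ftool [-2.12 -2.05  0.27] Mw [-0.411  0.014  0.128] e6 -0.705 gap 45.81 grip 34.9
```

{"fn": "arm_command", "kwargs": {"series": [[0.04,[-0.0003,-0.0002,0],3]]}}

```text
t: 14.38
tool_pos: [483.3, -54.4, 77.7]
eef_rot: [0.428, 0.904, 0.0, -0.001]
wrist_force: [-0.2, 0.3, 0.2]
finger_gap: 45.4
grasp_force: 34.8
```

```bash
python3 -c "
from h import *
st()"
```

```text
t 14.38 pos [483.3  -54.44  77.72] q6 -1.042 ty 39.26 Ftool [ 0.35 -0.   -0.15] Mw [0.007 0.068 0.121] e6 -0.688 gap 45.4 grip 34.8
```

{"fn": "arm_command", "kwargs": {"series": [[0.04,[0,0,0],3]]}}

```text
t: 14.47
tool_pos: [483.3, -54.5, 77.7]
eef_rot: [0.452, 0.892, -0.0, -0.001]
wrist_force: [-0.4, -0.4, -0.5]
finger_gap: 45.8
grasp_force: 34.8
```

```bash
python3 -c "
from h import *
st()"
```

```text
t 14.47 pos [483.27 -54.46  77.72] q6 -0.99 ty 36.26 Ftool [-0.11 -0.52  0.52] Mw [-0.252  0.073  0.1  ] e6 -0.713 gap 45.82 grip 34.8
```

{"fn": "arm_command", "kwargs": {"series": [[0.04,[0,0,0],3]]}}

```text
t: 14.55
tool_pos: [483.2, -54.5, 77.7]
eef_rot: [0.475, 0.88, -0.0, -0.001]
wrist_force: [-0.3, -2.2, 0.3]
finger_gap: 45.5
grasp_force: 34.8
```

```bash
python3 -c "
from h import *
st()"
```

```text
t 14.55 pos [483.21 -54.45  77.69] q6 -0.937 ty 33.26 Ftool [-1.63 -1.47 -0.31] Mw [-0.239  0.113  0.14 ] e6 -0.708 gap 45.53 grip 34.8
```

{"fn": "arm_command", "kwargs": {"series": [[0.04,[0,0,0],3]]}}

```text
t: 14.63
tool_pos: [483.2, -54.5, 77.7]
eef_rot: [0.498, 0.867, -0.0, -0.001]
wrist_force: [-0.8, -1.2, 0.5]
finger_gap: 45.5
grasp_force: 34.8
```

```bash
python3 -c "
from h import *
st()"
```

```text
t 14.63 pos [483.2  -54.5   77.72] q6 -0.885 ty 30.26 Ftool [-0.6  -1.29 -0.45] Mw [-0.339  0.084  0.132] e6 -0.706 gap 45.45 grip 34.8
```

{"fn": "arm_command", "kwargs": {"series": [[0.04,[0,0,0],3]]}}

```text
t: 14.72
tool_pos: [483.1, -54.5, 77.7]
eef_rot: [0.521, 0.854, -0.0, -0.001]
wrist_force: [-0.5, -1.8, 1.2]
finger_gap: 45.5
grasp_force: 34.8
```

```bash
python3 -c "
from h import *
st()"
```

```text
t 14.72 pos [483.13 -54.51  77.7 ] q6 -0.833 ty 27.27 Ftool [-1.35 -1.21 -1.18] Mw [-0.329  0.137  0.101] e6 -0.706 gap 45.5 grip 34.8
```

{"fn": "arm_command", "kwargs": {"series": [[0.04,[0,0,0],3]]}}

```text
t: 14.8
tool_pos: [483.1, -54.5, 77.7]
eef_rot: [0.543, 0.84, -0.0, -0.001]
wrist_force: [-1.4, -1.5, 0.7]
finger_gap: 45.2
grasp_force: 34.8
```

```bash
python3 -c "
from h import *
st()"
```

```text
t 14.8 pos [483.11 -54.54  77.7 ] q6 -0.78 ty 24.27 Ftool [-0.77 -1.92 -0.73] Mw [-0.323  0.175  0.155] e6 -0.706 gap 45.19 grip 34.8
```

Mean 0.13, still running free.

{"fn": "arm_command", "kwargs": {"series": [[0.04,[0,0,0],3]]}}

```text
t: 14.88
tool_pos: [483.0, -54.5, 77.7]
eef_rot: [0.564, 0.825, -0.0, -0.001]
wrist_force: [-1.2, -1.7, 1.6]
finger_gap: 45.3
grasp_force: 34.8
```

```bash
python3 -c "
from h import *
st()"
```

```text
t 14.88 pos [483.04 -54.51  77.69] q6 -0.728 ty 21.27 Ftool [-1.15 -1.75 -1.58] Mw [-0.392  0.198  0.112] e6 -0.705 gap 45.25 grip 34.8
```

{"fn": "arm_command", "kwargs": {"series": [[0.04,[0,0,0],3]]}}

```text
t: 14.97
tool_pos: [483.0, -54.6, 77.7]
eef_rot: [0.586, 0.81, -0.0, -0.001]
wrist_force: [-2.0, -1.9, 1.5]
finger_gap: 45.8
grasp_force: 34.8
```

```bash
python3 -c "
from h import *
st()"
```

```text
t 14.97 pos [483.03 -54.57  77.7 ] q6 -0.676 ty 18.27 Ftool [-1.19 -2.55 -1.5 ] Mw [-0.368  0.27   0.148] e6 -0.705 gap 45.76 grip 34.8
```

{"fn": "arm_command", "kwargs": {"series": [[0.04,[0,0,0],3]]}}

```text
t: 15.05
tool_pos: [483.0, -54.6, 77.7]
eef_rot: [0.607, 0.795, -0.0, -0.001]
wrist_force: [-1.1, -2.5, 1.6]
finger_gap: 45.5
grasp_force: 34.8
```

```bash
python3 -c "
from h import *
st()"
```

```text
t 15.05 pos [482.96 -54.58  77.67] q6 -0.623 ty 15.27 Ftool [-2.1  -1.73 -1.62] Mw [-0.421  0.276  0.145] e6 -0.705 gap 45.48 grip 34.8
```

{"fn": "arm_command", "kwargs": {"series": [[0.04,[-0.0002,-0.0002,0],3]]}}

```text
t: 15.13
tool_pos: [482.9, -54.7, 77.7]
eef_rot: [0.628, 0.779, -0.0, -0.001]
wrist_force: [-1.5, -1.1, 1.9]
finger_gap: 45.3
grasp_force: 34.8
```

```bash
python3 -c "
from h import *
st()"
```

```text
t 15.13 pos [482.9  -54.66  77.7 ] q6 -0.572 ty 12.26 Ftool [-0.78 -1.74 -1.89] Mw [-0.104  0.201  0.132] e6 -0.689 gap 45.34 grip 34.8
```

{"fn": "arm_command", "kwargs": {"series": [[0.04,[0,0,0],3]]}}

```text
t: 15.22
tool_pos: [482.8, -54.6, 77.7]
eef_rot: [0.648, 0.762, -0.0, -0.001]
wrist_force: [-1.7, -1.5, 2.3]
finger_gap: 45.3
grasp_force: 34.8
```

```bash
python3 -c "
from h import *
st()"
```

```text
t 15.22 pos [482.85 -54.62  77.69] q6 -0.519 ty 9.26 Ftool [-1.2  -1.92 -2.26] Mw [-0.276  0.248  0.128] e6 -0.712 gap 45.25 grip 34.8
```

{"fn": "arm_command", "kwargs": {"series": [[0.04,[0,0,0],3]]}}

```text
t: 15.3
tool_pos: [482.8, -54.6, 77.7]
eef_rot: [0.667, 0.745, -0.0, -0.001]
wrist_force: [-2.4, -1.2, 2.4]
finger_gap: 45.4
grasp_force: 34.8
```

```bash
python3 -c "
from h import *
st()"
```

```text
t 15.3 pos [482.82 -54.63  77.69] q6 -0.467 ty 6.27 Ftool [-0.94 -2.57 -2.35] Mw [-0.243  0.242  0.141] e6 -0.706 gap 45.38 grip 34.8
```

{"fn": "arm_command", "kwargs": {"series": [[0.04,[0,-0.0003,0],3]]}}

```text
t: 15.38
tool_pos: [482.7, -54.6, 77.7]
eef_rot: [0.687, 0.727, -0.0, -0.001]
wrist_force: [0.3, -0.2, -0.2]
finger_gap: 45.1
grasp_force: 34.8
```

```bash
python3 -c "
from h import *
st()"
```

```text
t 15.38 pos [482.74 -54.65  77.72] q6 -0.415 ty 3.26 Ftool [-0.22  0.3   0.17] Mw [-0.195  0.018  0.145] e6 -0.672 gap 45.15 grip 34.8
```

{"fn": "arm_command", "kwargs": {"series": [[0.04,[0,0,0],3]]}}

```text
t: 15.47
tool_pos: [482.7, -54.7, 77.7]
eef_rot: [0.705, 0.709, -0.0, -0.001]
wrist_force: [-1.4, -1.0, 1.7]
finger_gap: 45.6
grasp_force: 34.8
```

```bash
python3 -c "
from h import *
st()"
```

```text
t 15.47 pos [482.73 -54.66  77.72] q6 -0.362 ty 0.27 Ftool [-1.04 -1.38 -1.73] Mw [-0.198  0.213  0.144] e6 -0.655 gap 45.57 grip 34.8
```

{"fn": "arm_command", "kwargs": {"series": [[0.04,[0,0,0],3]]}}

```text
t: 15.55
tool_pos: [482.6, -54.6, 77.7]
eef_rot: [0.724, 0.69, -0.0, -0.001]
wrist_force: [-2.3, -1.2, 0.7]
finger_gap: 45.3
grasp_force: 34.8
```

```bash
python3 -c "
from h import *
st()"
```

```text
t 15.55 pos [482.65 -54.64  77.7 ] q6 -0.31 ty -2.73 Ftool [-1.27 -2.19 -0.66] Mw [-0.173  0.195  0.181] e6 -0.625 gap 45.29 grip 34.8
```

{"fn": "arm_command", "kwargs": {"series": [[0.04,[0,0,0],3]]}}

```text
t: 15.63
tool_pos: [482.6, -54.6, 77.7]
eef_rot: [0.742, 0.671, -0.0, -0.001]
wrist_force: [-1.2, -0.4, 1.2]
finger_gap: 45.8
grasp_force: 34.8
```

```bash
python3 -c "
from h import *
st()"
```

```text
t 15.63 pos [482.59 -54.63  77.67] q6 -0.258 ty -5.72 Ftool [-0.5  -1.18 -1.16] Mw [-0.231  0.215  0.266] e6 -0.596 gap 45.8 grip 34.8
```

{"fn": "arm_command", "kwargs": {"series": [[0.04,[0,0,0],1.5]]}}

```text
t: 15.72
tool_pos: [482.6, -54.6, 77.7]
eef_rot: [0.75, 0.661, -0.0, -0.001]
wrist_force: [-1.2, -0.3, 1.8]
finger_gap: 45.2
grasp_force: 34.8
```

```bash
python3 -c "
from h import *
st()"
```

```text
t 15.72 pos [482.58 -54.62  77.69] q6 -0.231 ty -7.22 Ftool [-0.44 -1.21 -1.84] Mw [-0.208  0.261  0.237] e6 0.178 gap 45.22 grip 34.8
```

{"fn": "arm_command", "kwargs": {"series": [[0.04,[0,0,0],0],[0.04,[0,0,0],0],[0.04,[0,0,0],0],[0.088,[0,0,0],0],[0.088,[0,0,0],0],[0.088,[0,0,0],0],[0.088,[0,0,0],0],[0.088,[0,0,0],0],[0.088,[0,0,-0.02],0],[0.088,[0,0,-0.06],0],[0.088,[0,0,-0.1],0],[0.088,[0,0,-0.14],0],[0.088,[0,0,-0.15],0],[0.088,[0,0,-0.15],0],[0.088,[0,0,-0.15],0],[0.088,[0,0,-0.15],0]]}}

```text
t: 17.05
tool_pos: [482.1, -54.6, 225.6]
eef_rot: [0.751, 0.661, -0.001, -0.001]
wrist_force: [0.1, 0.2, -0.1]
finger_gap: 88.0
grasp_force: 0.0
```

```bash
python3 -c "
from h import *
s=optics.snapshot('side');cv2.imwrite('pics/s6.png',cv2.resize(s[160:310,200:330],None,fx=4,fy=4)[:,:,::-1]);st()"
```

```text
t 17.1 pos [481.93 -54.52 225.26] q6 -0.231 ty -7.29 Ftool [-0.42  0.02  0.07] Mw [-0.072  0.107 -0.01 ] e6 -0.0 gap 87.85 grip 0.0
```

View pics/s6.png

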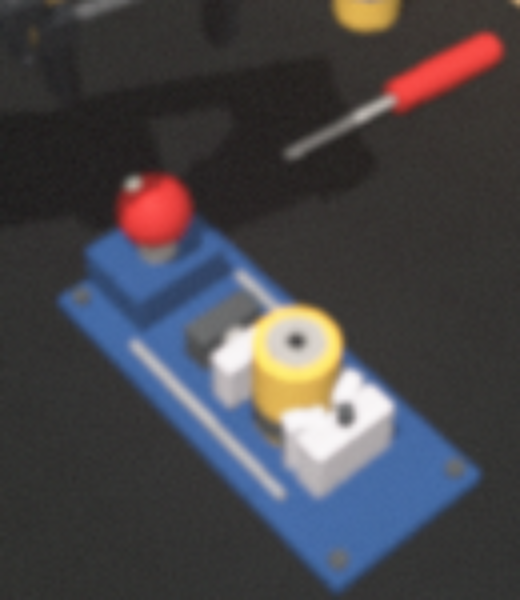

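The canister (297,370) stands upright in the V with the jaw (235,370) against it. The knob's dot has rotated to (133,184), and the gripper is clear.

```bash
python3 -c "
from plant import workorder
print(workorder.sign_off())"
```

```text
the job is handed in; nothing more can be done
None
```

The yellow canister stands upright in the V stop, held by the jaw at roughly 20 N judging by knob torque (about 18 N if the knob ran back on release); the gripper is clear and the job is handed in, with no verdict shown.

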